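# Sort full and empty component cases by heft

### The job

Lift each of the two small closed aluminium cases and judge by its weight whether a metal part is inside: either, both or neither may be full. Set each full (heavy) case down in the low steel tray and each empty (light) case down in the slatted wooden crate, lid up, flat on the floor of the tray or crate, without dropping it.

Things in the scene. Friction and masses are not known exactly. Their poses are not given: they have to be found in the camera images.
- case_a_center (a point): one of two identical closed aluminium cases (lid clasped, never opened), 80 mm long (its x axis), 50 mm wide (its y axis), 45 mm high, lid up on the bench; this point is its centre, 22.5 mm above its underside. Empty it weighs about 0.2 kg, with a metal part inside about 0.6 kg; which it is cannot be seen. Grip it across the 50 mm width; 30 N of grip holds it well and does no harm
- case_b_center (a point): the other of two identical closed aluminium cases (lid clasped, never opened), 80 mm long (its x axis), 50 mm wide (its y axis), 45 mm high, lid up on the bench; this point is its centre, 22.5 mm above its underside. Empty it weighs about 0.2 kg, with a metal part inside about 0.6 kg; which it is cannot be seen. Grip it across the 50 mm width; 30 N of grip holds it well and does no harm
- low_tray: shallow sheet-steel tray for full cases, 250 mm long (its x axis), 160 mm wide (its y axis), fixed to the bench; the origin is the centre of its underside, its floor is 4 mm thick, its 3 mm rim is 14 mm high; room for both cases end to end along its length
- crate: slatted light-wood crate for empty cases, 250 mm long (its x axis), 160 mm wide (its y axis), fixed to the bench; the origin is the centre of its underside, its floor is 4 mm thick, its 6 mm sides are 38 mm high, with a 12 mm square post in each inner corner; room for both cases end to end along its length
Not all that is in view belongs to the job. What is shaped like the part that bears case_b_center but yellow is not meant. What is shaped like the part that bears case_a_center but orange or red is not meant.

How it is judged:
By the outcome, as a careful person would: the job done as asked, in the order asked, and still so for the second after the job is handed in, with the robot touching nothing.
It also fails if it takes over 58 s, if anything falls off the work surface, if the arm or the gripper's body presses on something with over 40 N, if the wrist force passes 120 N, or if a joint passes its speed limit or range.

### The arm

A 6-joint arm with a two-finger parallel gripper is mounted at the origin on the work surface. World frame = base frame: x ahead of the robot, y to its left, z up, the work surface at z = 0. Lengths are in m, angles in rad, forces in N, time in s.
With the tool pointing down it reaches from about 0.35 to 0.85 m from the base axis. Payload 8.1 kg.
Tool frame: the origin (TCP) lies midway between the tips of the shut fingers; the grasp point (between the pads) lies 19 mm behind it (robot.grip_point_offset is the distance from the TCP to the grasp point, in m); z points along the fingers, y is the line along which they close (so a half turn about z gives the same grasp; the last joint's range is limited). The gripper opens to 93 mm and grips with 3 to 60 N. Pads are 15 mm wide; open, the fingers measure 128 mm over their backs; the gripper's body (75 mm by 188 mm) begins 65 mm behind the grasp point.
Start: joints at [1.086, 0.13, 1.488, -0, 1.523, -0.085], TCP at [0.234, 0.553, 0.219] pointing down, gripper open.
Joint ranges: [-2.96, 2.96], [-0.89, 2.26], [0.02, 2.5], [-1.34, 4.48], [0, 2.73], [-2.66, 2.66]. Speed limits (rad/s): [2.39, 2.39, 2.79, 3.14, 3.14, 3.14].

### API

Orientations are given as a rotation vector (axis times angle).
In Python, from plant import robot, read_camera, job gives the robot as it stands.
- The arm moves only by the shell command python3 -m inch 'ROWS' [FORCE]. ROWS is JSON, one flat list of numbers, 5 for each row, row after row: the shift along the world's x, y, z in mm, then the turn about the world's z in degrees, then the opening in per cent of the stroke, from 0 (shut) to 100 (fully open). In form: [dx, dy, dz, yaw, hand, dx, dy, dz, yaw, hand, ...]. A call has 1 to 10 rows; each row is the pose to reach, as a shift and turn from the pose commanded when the call began; what a row does not reach only later rows make up. A row lasts 1/12 s, in which the tool goes at most 41.7 mm and 7.16 degrees, less where a joint would pass 70% of its speed; a pose out of reach is approached as far as the arm can. A call with a gripper value outside its range is refused whole. The fingers move at their own pace and stop on an object; FORCE is the grip in N (left out, the last holds). Time passes only in rows, so rows that repeat a pose let the fingers close. It gives the time, the measured TCP pose, the force, the opening and the grip force at its end, in the units of the state.
- robot.read_state(): the state, without advancing time (a new reading comes with each control period).
- read_camera(name): name is "side" or "top" or "wrist"; returns a dict with "image" (420x560x3 uint8, blue, green, red), "K" (3x3 intrinsics, pixels), "extrinsics" (4x4, takes a point from world to camera coordinates); the wrist camera has in their place "mount" (4x4, takes a point from camera to tool coordinates, whose origin is the TCP and whose axes are the flange's). Camera axes: x right, y down, z forward; pixel columns grow to the right and rows downward; lengths in m; the calibration is good to about 2 mm. A picture is of the moment at which its call begins: read the wrist's pose just before it. There is no depth.
- job.close_job(): hands the job in; it is judged then, once.
The state is a dict: "t": time; "q": joint angles; "dq": joint speeds; "joint_torque": joint torques, N m; "tool_pos": TCP position; "orientation": TCP orientation; "force": force on the tool from outside, world axes, zero at the start; "wrist_torque": the same for the moment, N m; "opening": finger opening in m; "gripper_force": force on a finger pad.
Only numpy, scipy, OpenCV 4.12 (cv2) and the standard library are available. Lean on these libraries where they do the work, as an engineer would, in place of code of your own. Each camera call takes 0.05 s, during which the arm holds its last target. There are 200 camera calls.

## Working session

There is one attempt and no reset: what is moved stays moved. The work goes in short steps, Python scripts to look and compute and a shell command to move; the robot and the scene stay as the last step left them, time stands still between calls to the robot, and variables do not carry over. Pictures are saved under pics/ and viewed, at most 10 in all, crops included, and the job is handed in when it is done.

```bash
mkdir -p pics; ls
python3 - <<'E'
from plant import robot, read_camera
import cv2
s=robot.read_state();print(s)
for n in("top","side"):
    c=read_camera(n);cv2.imwrite(f"pics/{n}1.png",c["image"]);print(c["K"],c["extrinsics"])
E
```

```text
pics
{'t': 0.0, 'q': array([ 1.08556152e+00,  1.31163623e-01,  1.48929673e+00,  2.08573182e-05,
        1.52298105e+00, -8.53701980e-02]), 'dq': array([-1.68637063e-04, -1.77898415e-03, -8.53562310e-04, -1.00797605e-03,
       -1.18728742e-05, -1.88094729e-03]), 'joint_torque': array([-2.47487042e-04, -5.59803522e+01, -4.91787994e+01,  7.67135806e-02,
        3.49573698e-02, -2.61704354e-04]), 'tool_pos': array([0.23326357, 0.55217814, 0.21757639]), 'orientation': array([-6.23823685e-01, -3.07848113e+00,  2.77692583e-03]), 'force': array([-0.93138964, -0.44180409,  0.06037628]), 'wrist_torque': array([-0.01159524, -0.00855422,  0.03844613]), 'gripper_force': 0.0, 'opening': 0.09257109948319517}
[[516.19518127   0.         277.19245079]
 [  0.         516.19518127 218.39262674]
 [  0.           0.           1.        ]] [[ 0.02117932 -0.99950563 -0.02323633  0.00199048]
 [-0.99121848 -0.01795804 -0.13100926  0.47600716]
 [ 0.13052722  0.02580696 -0.9911088   1.09845563]
 [ 0.          0.          0.          1.        ]]
[[476.22379719   0.         281.18033519]
 [  0.         476.22379719 199.55015164]
 [  0.           0.           1.        ]] [[ 0.88813434 -0.45951951 -0.00769514 -0.43335705]
 [-0.27055773 -0.50923788 -0.81699162  0.20116884]
 [ 0.37150493  0.72768029 -0.5765982   0.85124665]
 [ 0.          0.          0.          1.        ]]
```

View pics/top1.png

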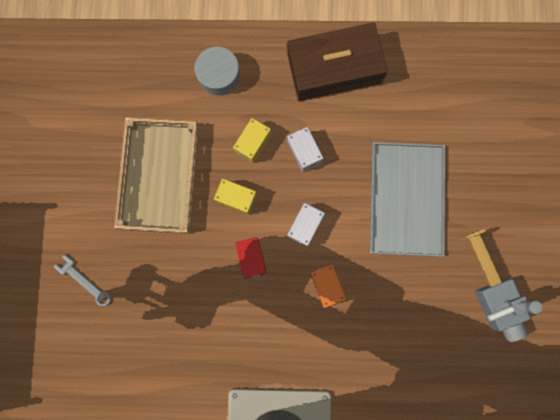

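View pics/side1.png

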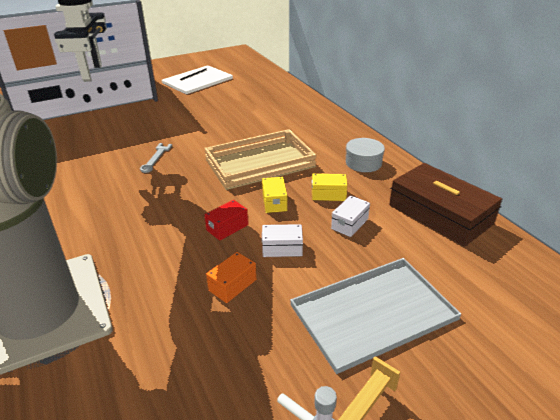

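The top view shows the silver cases at about (305,149) and (306,224), the crate at (157,175) and the tray at (408,199). The yellow, red and orange boxes are decoys. I'll enlarge for exact corners.

Run:
```python
import cv2
im=cv2.imread("pics/top1.png")
cv2.imwrite("pics/c1.png",cv2.resize(im[115:255,215:350],None,fx=4.2,fy=4.2,interpolation=cv2.INTER_CUBIC))
```

```text
(no output)
```

View pics/c1.png

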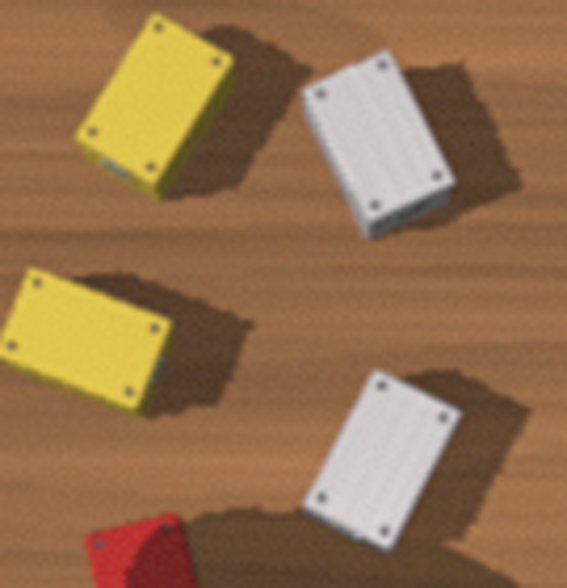

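```bash
cat > h.py <<'E'
import numpy as np
from plant import robot, read_camera
K=np.array([[516.195,0,277.192],[0,516.195,218.393],[0,0,1]])
E=np.array([[0.02117932,-0.99950563,-0.02323633,0.00199048],[-0.99121848,-0.01795804,-0.13100926,0.47600716],[0.13052722,0.02580696,-0.9911088,1.09845563]])
def back(px,z,K=K,E=E):
    R,t=E[:3,:3],E[:3,3]; c=-R.T@t
    out=[]
    for p in np.atleast_2d(px):
        d=R.T@np.linalg.solve(K,[*p,1]); out.append(c+d*(z-c[2])/d[2])
    return np.array(out)[:,:2]
E
python3 - <<'E'
from h import *
np.set_printoptions(precision=4,suppress=True)
def rep(n,P,z):
    w=back(P,z); l=np.linalg.norm(np.roll(w,-1,0)-w,axis=1)
    d=(w[2]-w[1])+(w[3]-w[0]); print(n,w.mean(0),"sides",l,"long yaw",np.degrees(np.arctan2(d[1],d[0])))
f=lambda a:np.array(a)/4.2+[215-.4,115-.4]
rep("up",f([(303,91),(389,51),(455,184),(369,222)]),.045)
rep("upS",f([(321,94),(383,65),(437,175),(375,205)]),.045)
rep("lo",f([(376,369),(461,411),(389,549),(304,507)]),.045)
rep("loS",f([(381,385),(443,417),(384,531),(321,497)]),.045)
rep("tray",[(373,143),(446,145),(445,256),(371,253)],.014)
rep("crate",[(126,119),(197,122),(188,232),(117,228)],.038)
s=robot.read_state()
from scipy.spatial.transform import Rotation as R
print(R.from_rotvec(s["orientation"]).as_matrix())
E
```

```text
up [ 0.6332 -0.0464] sides [0.0501 0.0795 0.0492 0.0784] long yaw -153.2542735185877
upS [ 0.6344 -0.0464] sides [0.0361 0.0656 0.0361 0.066 ] long yaw -153.76794337864916
lo [ 0.4634 -0.0507] sides [0.0488 0.0804 0.0484 0.0806] long yaw 153.49517304683033
loS [ 0.4641 -0.0506] sides [0.0359 0.0663 0.0366 0.0658] long yaw 153.28156447923965
tray [ 0.5281 -0.2793] sides [0.1634 0.2496 0.161  0.2484] long yaw 178.54852841028475
crate [0.5682 0.2792] sides [0.1606 0.248  0.1564 0.2468] long yaw 178.32982587467936
[[-0.9211  0.3892 -0.0008]
 [ 0.3892  0.9211 -0.0015]
 [ 0.0001 -0.0016 -1.    ]]
```

The measured sizes match those given: cases 80x50, trays 250x160. I'm heading for the lower case at (0.464,-0.051), turning by -4°.

```bash
python3 -m inch '[40,-30,0,-1,75, 60,-65,0,-2,75, 80,-105,0,-3,75, 100,-145,0,-3.7,75, 120,-185,0,-3.7,75, 135,-220,0,-3.7,75, 150,-255,0,-3.7,75, 165,-290,0,-3.7,75, 180,-325,0,-3.7,75, 190,-360,0,-3.7,75]' 30
python3 -m inch '[10,-37,0,0,75, 20,-74,0,0,75, 30,-111,0,0,75, 40,-148,0,0,75, 40,-185,0,0,75, 40,-220,0,0,75, 40,-243,0,0,75, 40,-243,0,0,75, 40,-243,-30,0,75, 40,-243,-60,0,75]'; python3 -c "
from plant import robot;print(robot.read_state())"
```

```text
t: 0.93
tool_pos: [0.4241, 0.1904, 0.2184]
orientation: [0.723, 3.057, -0.001]
force: [1.2, -0.5, -0.1]
opening: 0.0697
gripper_force: 0.0
t: 1.77
tool_pos: [0.4651, -0.0508, 0.1598]
orientation: [0.724, 3.052, 0.001]
force: [0.1, 0.5, -0.5]
opening: 0.0696
gripper_force: 0.0
{'t': 1.7667, 'q': array([-2.18746320e-01, -2.04645192e-01,  1.92298939e+00,  3.80110428e-04,
        1.41867356e+00, -1.32372419e+00]), 'dq': array([ 0.01601902,  0.27422302,  0.49696978, -0.00190807, -0.716008  ,
        0.00230991]), 'joint_torque': array([-6.23564199e-01, -4.21158600e+01, -5.24352479e+01, -6.71797805e-02,
        1.95871621e+00, -2.97657726e-02]), 'tool_pos': array([ 0.46510894, -0.05080016,  0.15975729]), 'orientation': array([7.24140381e-01, 3.05230027e+00, 6.91096635e-04]), 'force': array([ 0.11864284,  0.50602902, -0.47583828]), 'wrist_torque': array([-0.03832746,  0.01079066,  0.02538377]), 'gripper_force': 0.0, 'opening': 0.06959562841046843}
```

```bash
python3 -m inch '[-1,0,-35,0,75, -1,0,-70,0,75, -1,0,-105,0,75, -1,0,-130,0,75, -1,0,-149,0,75, -1,0,-149,0,75, -1,0,-149,0,30, -1,0,-149,0,30, -1,0,-149,0,30, -1,0,-149,0,30]' 30
python3 -m inch '[0,0,0,0,30, 0,0,0,0,30, 0,0,0,0,30]'
```

```text
t: 2.6
tool_pos: [0.4642, -0.0506, 0.0116]
orientation: [0.722, 3.054, -0.0]
force: [0.3, 1.9, 4.1]
opening: 0.05
gripper_force: 30.0
t: 2.85
tool_pos: [0.4642, -0.0506, 0.0116]
orientation: [0.722, 3.054, 0.0]
force: [-1.1, 1.2, 7.9]
opening: 0.0495
gripper_force: 30.0
```

Gripped at 50 mm. I'll lift it and weigh it.

```bash
python3 -m inch '[0,0,15,0,30, 0,0,40,0,30, 0,0,70,0,30, 0,0,90,0,30, 0,0,100,0,30, 0,0,100,0,30, 0,0,100,0,30, 0,0,100,0,30, 0,0,100,0,30, 0,0,100,0,30]'
for i in 1 2 3; do python3 -m inch '[0,0,0,0,30,0,0,0,0,30,0,0,0,0,30]' | grep force; done; python3 -c "
from plant import robot;print(robot.read_state()['wrist_torque'])"
```

```text
t: 3.68
tool_pos: [0.4613, -0.05, 0.1079]
orientation: [-0.722, -3.054, 0.0]
force: [-1.0, -0.1, -5.7]
opening: 0.0499
gripper_force: 30.0
force: [-0.0, 0.2, -5.0]
gripper_force: 30.0
force: [0.2, 0.2, -6.1]
gripper_force: 30.0
force: [-0.1, -0.3, -5.3]
gripper_force: 30.0
[-0.00784212 -0.03651818  0.00784342]
```

About 5.5 N (0.56 kg), so this case is full and goes in the near half of the tray.

```bash
python3 -m inch '[3,-15,0,3,30, 5,-45,0,8,30, 6,-80,0,13,30, 7,-115,0,18,30, 7,-150,0,22,30, 7,-185,0,25,30, 7,-212,0,25,30, 7,-227,0,25,30, 7,-227,0,25,30, 7,-227,0,25,30]'
python3 -m inch '[0,0,-20,0,30, 0,0,-45,0,30, 0,0,-65,0,30, 0,0,-78,0,30, 0,0,-78,0,30, 0,0,-78,0,30,0,0,-78,0,30]'
```

```text
t: 5.27
tool_pos: [0.4693, -0.2776, 0.1094]
orientation: [-0.047, -3.141, -0.001]
force: [-0.3, 1.5, -5.3]
opening: 0.0498
gripper_force: 30.0
t: 5.85
tool_pos: [0.4705, -0.2774, 0.033]
orientation: [0.043, 3.14, -0.001]
force: [-0.3, 0.2, -5.6]
opening: 0.0495
gripper_force: 30.0
```

Run:
```python
from h import *
import cv2
im=read_camera("top")["image"];im2=read_camera("side")["image"]
cv2.imwrite("pics/p1.png",np.hstack([cv2.resize(im[110:290,330:470],(420,540)),cv2.resize(im2[230:380,270:470],(380,540)[:1]+(285,)) if 0 else cv2.copyMakeBorder(cv2.resize(im2[220:380,270:470],(380,304)),0,236,0,0,0)]))
```

```text
(no output)
```

View pics/p1.png

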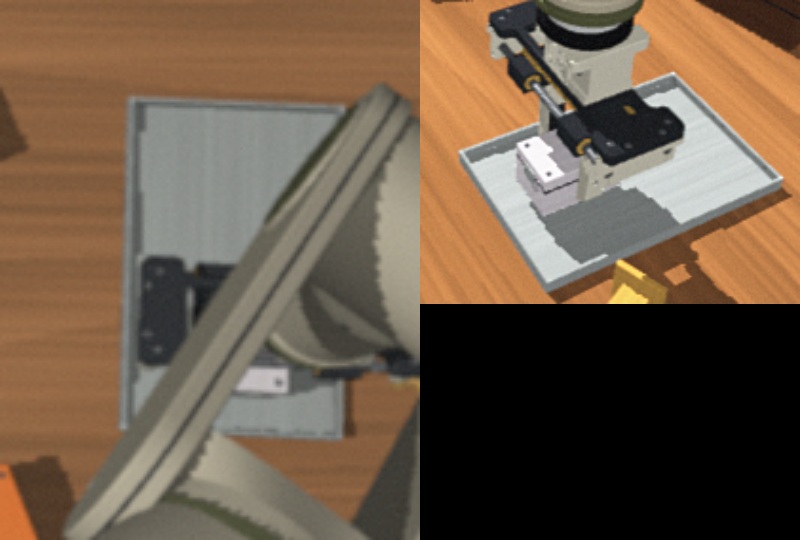

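The case hangs level inside the tray (top crop about (260,380)), clear of the rim. I'll lower it to the floor gently.

```bash
python3 -m inch '[0,0,-6,0,30, 0,0,-11,0,30, 0,0,-14,0,30, 0,0,-16,0,30, 0,0,-16,0,30, 0,0,-16,0,30]'; python3 -m inch '[0,0,-1,0,30,0,0,-1.5,0,30,0,0,-1.5,0,30,0,0,-1.5,0,30]'
```

```text
t: 6.45
tool_pos: [0.4694, -0.2773, 0.0156]
orientation: [-0.044, -3.141, -0.0]
force: [-0.4, 0.9, -3.1]
opening: 0.05
gripper_force: 30.0
t: 6.78
tool_pos: [0.4699, -0.2776, 0.0156]
orientation: [0.044, 3.141, -0.001]
force: [-5.5, 3.9, 10.0]
opening: 0.05
gripper_force: 30.0
```

It's on the floor at z 0.0156 with contact force showing. I'll release, retreat and go to the second case.

```bash
python3 -m inch '[0,0,0.5,0,60, 0,0,0.5,0,70, 0,0,0.5,0,75, 0,0,0.5,0,75, 0,0,20,0,75, 0,0,50,0,75, 0,0,85,0,75, 0,0,120,0,75, 0,0,130,0,75, 0,0,130,0,75]'
python3 -m inch '[15,20,0,5,75, 35,50,0,10,75, 56,80,0,15,75, 78,110,0,20,75, 100,140,0,24,75, 122,170,0,28,75, 142,200,0,28,75, 158,222,0,28,75, 164,231,0,28,75, 164,231,0,28,75]'; python3 -m inch '[0,0,0,0,75,0,0,0,0,75]'
python3 - <<'E'
from h import *
import cv2
cv2.imwrite("pics/p2.png",read_camera("wrist")["image"])
E
```

```text
t: 7.62
tool_pos: [0.4719, -0.2791, 0.1486]
orientation: [0.044, 3.135, -0.007]
force: [0.3, -0.2, -0.5]
opening: 0.0696
gripper_force: 0.0
t: 8.45
tool_pos: [0.6334, -0.0439, 0.1417]
orientation: [0.721, -3.055, -0.002]
force: [0.5, 0.0, 0.3]
opening: 0.07
gripper_force: 0.0
t: 8.62
tool_pos: [0.6325, -0.0475, 0.1431]
orientation: [0.715, -3.057, -0.0]
force: [0.5, -1.1, 0.0]
opening: 0.0695
gripper_force: 0.0
```

View pics/p2.png

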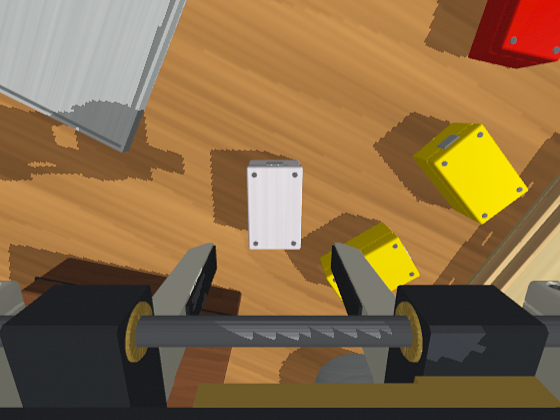

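The second silver case is at (275,205), aligned and centred between the fingers, with the yellow box clear of the finger's path.

```bash
python3 -m inch '[1,1,-35,0,75, 1,1,-70,0,75, 1,1,-100,0,75, 1,1,-120,0,75, 1,1,-133,0,75, 1,1,-133,0,75, 1,1,-133,0,30, 1,1,-133,0,30, 1,1,-133,0,30, 1,1,-133,0,30]' 30
python3 -m inch '[0,0,0,0,30, 0,0,0,0,30, 0,0,0,0,30]'
python3 -m inch '[0,0,15,0,30, 0,0,40,0,30, 0,0,70,0,30, 0,0,90,0,30, 0,0,100,0,30, 0,0,100,0,30, 0,0,100,0,30, 0,0,100,0,30, 0,0,100,0,30, 0,0,100,0,30]'
for i in 1 2 3; do python3 -m inch '[0,0,0,0,30,0,0,0,0,30,0,0,0,0,30]' | grep force; done
```

```text
t: 9.5
tool_pos: [0.6361, -0.0455, 0.0135]
orientation: [-0.716, 3.055, -0.002]
force: [-0.2, -0.5, 6.7]
opening: 0.0502
gripper_force: 30.0
t: 9.75
tool_pos: [0.6361, -0.0455, 0.0135]
orientation: [-0.717, 3.056, -0.002]
force: [-2.0, -0.1, 6.9]
opening: 0.0501
gripper_force: 30.0
t: 10.58
tool_pos: [0.6332, -0.0451, 0.1089]
orientation: [0.716, -3.055, -0.002]
force: [0.3, -0.4, -7.8]
opening: 0.0497
gripper_force: 30.0
force: [-0.1, -0.3, -6.5]
gripper_force: 30.0
force: [-0.8, 0.1, -7.1]
gripper_force: 30.0
force: [-0.5, 0.1, -6.2]
gripper_force: 30.0
```

About 6.6 N, so the second case is also full. It goes in the far half of the tray.

```bash
python3 -m inch '[-3,-15,0,-4,30, -10,-45,0,-9,30, -16,-80,0,-14,30, -24,-115,0,-19,30, -30,-150,0,-23,30, -36,-185,0,-26,30, -41,-215,0,-28,30, -43,-236,0,-28,30, -43,-236,0,-28,30, -43,-236,0,-28,30]'
python3 -m inch '[0,0,-20,0,30, 0,0,-45,0,30, 0,0,-62,0,30, 0,0,-73,0,30, 0,0,-73,0,30, 0,0,-73,0,30,0,0,-73,0,30]'
```

```text
t: 12.17
tool_pos: [0.5911, -0.2828, 0.1111]
orientation: [0.048, 3.141, 0.0]
force: [-0.3, 1.4, -7.0]
opening: 0.0502
gripper_force: 30.0
t: 12.75
tool_pos: [0.5927, -0.2814, 0.0397]
orientation: [0.043, 3.139, -0.002]
force: [0.2, 0.2, -6.7]
opening: 0.0498
gripper_force: 30.0
```

Run:
```python
from h import *
import cv2
im2=read_camera("side")["image"]
cv2.imwrite("pics/p3.png",cv2.resize(im2[220:380,270:470],(700,560)))
```

```text
(no output)
```

View pics/p3.png

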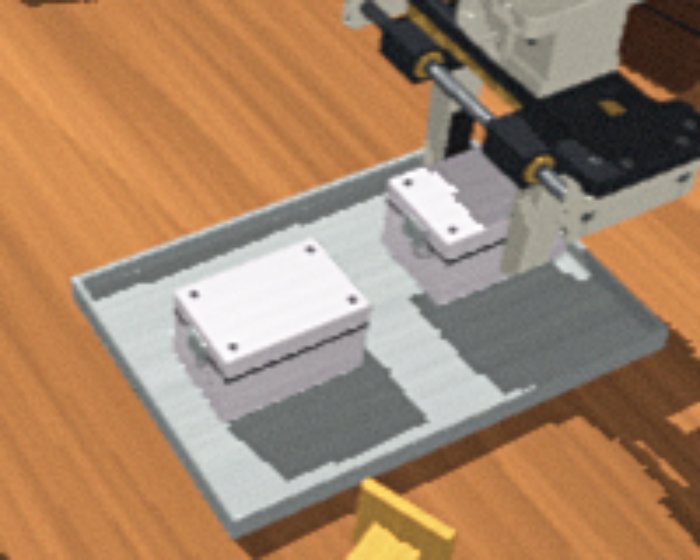

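The first case at (270,330) lies flat in the near half. The second at (450,230) hangs level over the far half with a gap between them. I'll lower it about 22 mm.

```bash
python3 -m inch '[-2,0,-8,0,30, -2,0,-14,0,30, -2,0,-18,0,30, -2,0,-20,0,30, -2,0,-20,0,30, -2,0,-20,0,30]'; python3 -m inch '[0,0,-1,0,30,0,0,-2,0,30,0,0,-2,0,30,0,0,-2,0,30]'
```

```text
t: 13.3
tool_pos: [0.5895, -0.2813, 0.0179]
orientation: [-0.044, -3.141, -0.0]
force: [0.3, 0.2, -7.7]
opening: 0.05
gripper_force: 30.0
t: 13.63
tool_pos: [0.5899, -0.2815, 0.0175]
orientation: [0.044, 3.141, -0.001]
force: [-4.7, 1.9, 5.2]
opening: 0.0496
gripper_force: 30.0
```

It's on the floor at z 0.0175 as predicted. I'll release and retreat.

```bash
python3 -m inch '[0,0,0.5,0,60, 0,0,0.5,0,70, 0,0,0.5,0,75, 0,0,0.5,0,75, 0,0,20,0,75, 0,0,50,0,75, 0,0,85,0,75, 0,0,120,0,75, 0,0,150,0,75, 0,0,150,0,75]'
python3 -m inch '[-5,30,0,0,75, -10,60,0,0,75, -15,100,0,0,75, -20,140,0,0,75, -30,180,0,0,75, -30,220,0,0,75, -30,260,0,0,75, -30,290,0,0,75,-30,300,0,0,75,-30,300,0,0,75]'
python3 -m inch '[0,0,0,0,75,0,0,0,0,75,0,0,0,0,75]'
python3 - <<'E'
from h import *
import cv2
a=read_camera("top")["image"];b=read_camera("side")["image"]
cv2.imwrite("pics/p4.png",np.hstack([cv2.resize(a[120:280,330:470],(350,400)),cv2.resize(b[220:380,270:450],(450,400))]))
E
```

```text
t: 14.47
tool_pos: [0.5934, -0.2835, 0.1754]
orientation: [0.044, 3.13, -0.01]
force: [0.7, -0.1, 0.6]
opening: 0.0698
gripper_force: 0.0
t: 15.3
tool_pos: [0.5595, 0.0211, 0.1661]
orientation: [0.038, 3.141, 0.001]
force: [-0.2, 0.2, 0.0]
opening: 0.0696
gripper_force: 0.0
t: 15.55
tool_pos: [0.5597, 0.017, 0.166]
orientation: [-0.047, -3.141, 0.001]
force: [-0.2, -0.3, -0.6]
opening: 0.0697
gripper_force: 0.0
```

View pics/p4.png

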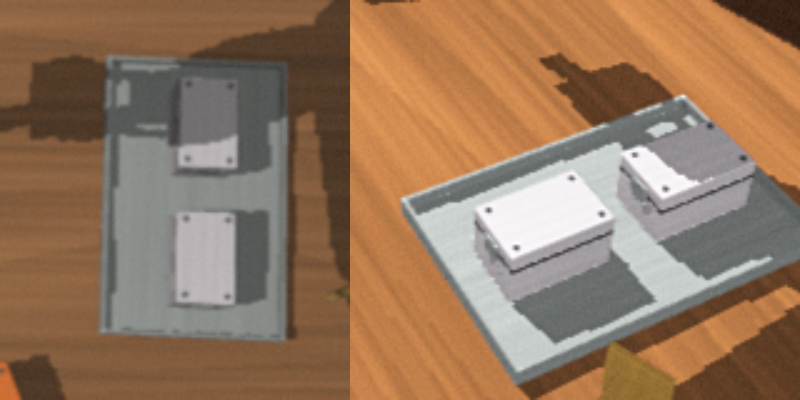

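Both cases lie flat, lid up, inside the tray (top crop (205,125) and (203,258)), and the gripper is clear.

```bash
python3 -c "
from plant import job;print(job.close_job())"
```

```text
the job is handed in; nothing more can be done
None
```

Both cases weighed as full (about 0.56 kg and 0.66 kg), so both are set flat, lid up, in the steel tray; nothing went in the crate, and the job was handed in at about 15.6 s.

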